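# Shift the threading machine's feed lever to the ring-marked slot

### The job

Set the threading gear box for pipe: with the closed fingers, push the ball-topped lever out of the middle lane of its gate, along the cross channel and fully home into the outer slot marked with the raised ring, then leave it there. Only push it from outside, gently: never take the ball or stalk between the fingers or force it against the gate, do not let it enter any of the other three marked slots on the way, and leave the loose parts around the gear box where they are.

Things in the scene. Friction and masses are not known exactly. Their poses are not given: they have to be found in the camera images.
- gearbox: Dark cast gear box fixed to the bench, 200 x 220 mm, top at 122 mm (foot 240 x 260 x 14 mm; a motor can, top at 111 mm, stands out to x = +198 mm; a shaft to y = +170 mm). Origin under its centre; at yaw 0 x points away from the robot (far), y to its left, z up; its yaw varies.
- gate_center (a point): Centre of the steel gate plate's upper face, 130 mm above the gear box's underside (plate 82 x 86 mm). Three lanes along gear box x, at y = -24, 0, +24 mm, 14 mm wide, ending at x = -29 and +29 mm, are joined at x = 0 by a cross channel along y, 16 mm wide. Tongues between lanes have round ends. The lever's stalk (10 mm thick) runs in these slots and cannot pass the tongues.
- knob_center (a point): Centre of the lever's black ball knob, 40 mm in diameter, on a 10 mm stalk. The lever tilts both ways about a point 30 mm above the gear box's underside; ball centre 185 mm from it. Upright: ball centre 215 mm high (85 mm above the gate plate). Home in an outer slot: near gear box x = +-43, y = +-43 mm, about 205 mm high.
- stalk_point (a point): Point on the axis of the lever's round steel stalk (10 mm thick), 35 mm below the ball's centre along the stalk.
- lever_fore (a joint): Fore-and-aft tilt of the lever, rad, 0 in the cross channel, positive moves the ball to gear box +x (ball x = about 185 mm x sin). The lane ends stop it at about -0.24 and +0.24. The lever can change lanes only within about 0.03 of 0. About 3 N at the ball moves it; no spring, it stays where left. It starts anywhere in the middle lane, near or far.
- lever_cross (a joint): Sideways tilt of the lever, rad, 0 in the middle lane, positive moves the ball to gear box +y (ball y = about 185 mm x sin). Outer lanes are at about -0.235 and +0.235 (within 0.02); the gate stops it at about -0.26 and +0.26. About 3 N at the ball moves it; no spring.
- mark_ring: Fixed black square, 30 x 30 x 3 mm, on the gear box top, with a raised bare-metal ring, 26 mm across with an open middle, 4 mm high. Origin under its centre. It lies by one of the four outer slot ends, at gear box (+-59, +-40, 122) mm; which one varies. It marks the wanted slot, which is the outer slot whose end is nearest.
- mark_square: Fixed black square, 30 x 30 x 3 mm, on the gear box top, with a raised bare-metal solid square, 20 mm, 4 mm high. Origin under its centre. It lies by one of the four outer slot ends, at gear box (+-59, +-40, 122) mm; which one varies. 
- mark_bar: Fixed black square, 30 x 30 x 3 mm, on the gear box top, with a raised bare-metal single straight bar, 26 x 6 mm, along y, 4 mm high. Origin under its centre. It lies by one of the four outer slot ends, at gear box (+-59, +-40, 122) mm; which one varies. 
- mark_cross: Fixed black square, 30 x 30 x 3 mm, on the gear box top, with a raised bare-metal plus-shaped cross of two bars, 26 x 6 mm, 4 mm high. Origin under its centre. It lies by one of the four outer slot ends, at gear box (+-59, +-40, 122) mm; which one varies. 
- nipple: Loose short steel pipe, 33 mm in diameter, 90 mm tall, standing upright left of the gear box. Origin under its centre. Leave alone.
- reducer: Loose dark steel stepped pipe reducer, 60 mm in diameter below, 42 mm above, 50 mm tall, right of the gear box. Origin under its centre. Leave alone.
- die_case: Loose black plastic case, 70 x 110 x 26 mm, lying flat to the near right of the gear box. Origin under its centre. Leave alone.

How it is judged:
At the end, for the whole second after the job is handed in: The lever rests in the outer slot beside the ring mark: ball centre within 30 mm (seen from above) of the ring mark's centre, both tilts beyond 0.20 rad (within about 7 mm of the slot's end at the ball), not moving, and the loose parts within 20 mm of where they were (horizontal distance between knob_center and mark_ring below 0.03 m and (value of joint lever_fore above 0.2 rad or value of joint lever_fore below -0.2 rad) and (value of joint lever_cross above 0.2 rad or value of joint lever_cross below -0.2 rad) and velocity of joint lever_fore between -0.05 and 0.05 rad/s and velocity of joint lever_cross between -0.05 and 0.05 rad/s and distance of each of nipple, reducer, die_case from where it was at the start of the episode below 0.02 m); the robot touches nothing.
It fails at once if the lever entered one of the other three marked slots ((horizontal distance between knob_center and mark_square below 0.03 m or horizontal distance between knob_center and mark_bar below 0.03 m or horizontal distance between knob_center and mark_cross below 0.03 m) and (value of joint lever_fore above 0.15 rad or value of joint lever_fore below -0.15 rad)).
It fails at once if the ball or the stalk was taken between the fingers (distance between the grasp point and knob_center below 0.025 m or distance between the grasp point and stalk_point below 0.012 m).
It fails at once if the lever or gear box was forced (more than 60 N from the fingers) (contact force between the fingers and gearbox above 60 N).
It fails at once if a loose part was moved or lifted (more than 20 mm) (distance of any of nipple, reducer, die_case from where it was at the start of the episode above 0.02 m).
It also fails if it takes over 45 s, if anything falls off the work surface, if the arm or the gripper's body presses on something with over 40 N, if the wrist force passes 120 N, or if a joint passes its speed limit or range.

### The arm

A 7-joint arm with a two-finger parallel gripper is mounted at the origin on the work surface. World frame = base frame: x ahead of the robot, y to its left, z up, the work surface at z = 0. Lengths are in m, angles in rad, forces in N, time in s.
With the tool pointing down it reaches from about 0.4 to 0.875 m from the base axis. Payload 6.5 kg.
Tool frame: the origin (TCP) lies midway between the tips of the shut fingers; the grasp point (between the pads) lies manip.grip_depth behind it (manip.grip_depth is the distance from the TCP to the grasp point, in m); z points along the fingers, x is the direction in which the jaws open and shut, and the axes are right-handed (so a half turn about z gives the same grasp; the last joint's range is limited). The gripper opens to 85 mm and grips with 20 to 120 N. Pads are 22 mm wide; open, the fingers measure 114 mm over their backs; the gripper's body (76 mm by 85 mm) begins 54 mm behind the grasp point. The pads swing forward as they close: fully open they stand 13 mm farther back than shut.
Start: joints at [-1.179, 0.536, -0.004, 1.538, 0.003, 1.067, -0.071], TCP at [0.287, 0.583, 0.204] pointing down, gripper open.
Joint ranges: [-2.7, 2.7], [-0.37, 2.16], [-1.27, 1.26], [0.24, 2.4], [-1.31, 4.45], [0.19, 1.91], [-2.76, 2.76]. Speed limits (rad/s): [2.39, 2.39, 3.14, 3.14, 3.14, 3.14, 3.14].

### API

Orientations are given as a unit quaternion [x, y, z, w].
In Python, from station import manip, eoat, inverse_kinematics, eyes, job, finder gives the robot as it stands. Calls block until the motion is done:
- manip.move_to(position, orientation): joint-space move of the TCP to a pose.
- manip.line_to(position, vel=0.15, attitude=None, f_stop=None): straight line of the TCP; attitude=None keeps the orientation; vel is the mean speed in m/s. With f_stop (N) it stops when the force on the tool has changed by that much, and returns True; else False.
- manip.movej(angles): joint-space move.
- eoat.set_gripper(opening): finger opening in m; the grip force is fixed at half the most; returns when the fingers have stopped.
- manip.hold(seconds).
- inverse_kinematics(position, orientation): joint angles nearest the present ones, or None.
- eyes.read_camera(name): name is "side" or "top" or "wrist"; returns the picture (400x640x3 uint8, blue, green, red); there is no depth.
- eyes.camera_model(name): a dict with "K" (3x3 intrinsics, pixels), "D" ([k1, k2, p1, p2, k3] as OpenCV has them; the pictures are not rectified), "camera_from_world" (4x4, takes a point from world to camera coordinates). Camera axes: x right, y up, looking along -z (the intrinsics and any distortion apply to the point x, -y, -z); pixel columns grow to the right and rows downward; lengths in m; the calibration is good to about 2 mm. A picture is of the moment at which its call begins: read the wrist's pose just before it. camera_model takes no time and is no camera call; for the wrist camera it gives the pose at the moment of the call.
A pose or a line that the arm cannot do raises manip.IKError and nothing moves.
- job.hand_in(): hands the job in, once; it reports no verdict.
Trained networks look in the newest picture that a camera, given by its name, has taken for a name from the list of things; names that differ only in an ending like _2 or _b are one class to them, and where a whole thing is asked for, a point or a joint stands for the part that bears it (a point fixed in the world has none). Each returns a list of dicts, best first, with "confidence" (0 to 1); they miss things now and then, are a little off and sometimes report something else, mostly with a low value. They report only what shows in the picture. A call takes as long as a camera call.
- finder.search_frame(label, camera): "pixel" ([column, row] in pixels, amid what is visible of it).
- finder.trace(label, camera): "region" (400x640 bool, what is visible of it) and "pixel" ([column, row] in pixels, amid what is visible of it).
Readings, each from a call of its own:
- manip.get_clock(): time.
- manip.get_qpos(): joint angles.
- manip.get_qd(): joint speeds.
- manip.get_effort(): joint torques, N m.
- manip.get_tool_pos(): TCP position.
- manip.get_eef_rot(): TCP orientation.
- manip.get_contact_force(): force on the tool from outside, world axes, zero at the start.
- manip.get_torque(): the same for the moment, N m.
- manip.get_grip_width(): finger opening in m.
Only numpy, scipy, OpenCV 4.12 (cv2) and the standard library are available. Lean on these libraries where they do the work, as an engineer would, in place of code of your own. Each camera call takes 0.05 s, during which the arm holds its last target. There are 200 camera calls.

## Working session

There is one attempt and no reset: what is moved stays moved. The work goes in short steps, each a Python script; the robot and the scene stay as the last script left them, time stands still between calls to the robot, and variables do not carry over. Pictures are saved under pics/ and viewed, about 8 in all and at most 12, crops included, and the job is handed in when it is done.

```bash
ls; mkdir -p pics
cat > h.py <<'E'
import numpy as np, cv2
from station import manip, eoat, inverse_kinematics, eyes, job, finder
def ray(cam,px,M=None):
    M=M or eyes.camera_model(cam); K=np.array(M["K"]);D=np.array(M["D"],float);T=np.array(M["camera_from_world"])
    u=cv2.undistortPoints(np.array([[px]],float),K,D)[0,0]
    d=np.array([u[0],-u[1],-1.]);R=T[:3,:3]
    return -R.T@T[:3,3], R.T@d
def at_z(cam,px,z,M=None):
    o,d=ray(cam,px,M); return o+d*(z-o[2])/d[2]
def proj(cam,P,M=None):
    M=M or eyes.camera_model(cam);T=np.array(M["camera_from_world"])
    P=np.atleast_2d(P);c=P@T[:3,:3].T+T[:3,3];c=c*[1,-1,-1]
    return cv2.projectPoints(c,np.zeros(3),np.zeros(3),np.array(M["K"]),np.array(M["D"],float))[0][:,0]
def tri(rays):
    A=0;b=0
    for o,d in rays:
        d=d/np.linalg.norm(d);Q=np.eye(3)-np.outer(d,d);A=A+Q;b=b+Q@o
    return np.linalg.solve(A,b)
E
python3 - <<'E'
from h import *
for c in("top","side"):
    im=eyes.read_camera(c);cv2.imwrite(f"pics/{c}0.png",im)
    for l in("gearbox","gate_center","knob_center","stalk_point","mark_ring","mark_square","mark_bar","mark_cross","nipple","reducer","die_case"):
        r=finder.search_frame(l,c);print(c,l,[(np.round(x["pixel"]),round(x["confidence"],2)) for x in r[:3]])
print(manip.get_clock(), manip.grip_depth)
E
```

```text
pics
top gearbox [(array([343., 196.]), 0.85), (array([255., 168.]), 0.64)]
top gate_center [(array([341., 200.]), 0.62)]
top knob_center [(array([336., 208.]), 0.77), (array([414., 198.]), 0.56)]
top stalk_point [(array([341., 213.]), 0.77)]
top mark_ring [(array([316., 220.]), 0.72)]
top mark_square [(array([331., 175.]), 0.46)]
top mark_bar [(array([350., 232.]), 0.74)]
top mark_cross [(array([364., 185.]), 0.72)]
top nipple [(array([255., 168.]), 0.53)]
top reducer [(array([415., 198.]), 0.92)]
top die_case [(array([414., 265.]), 0.73), (array([331., 172.]), 0.61)]
side gearbox [(array([325., 264.]), 0.87)]
side gate_center [(array([326., 260.]), 0.65)]
side knob_center [(array([307., 195.]), 0.95), (array([235., 343.]), 0.24)]
side stalk_point [(array([310., 195.]), 0.74)]
side mark_ring [(array([299., 210.]), 0.46)]
side mark_square [(array([351., 223.]), 0.6)]
side mark_bar [(array([285., 236.]), 0.56), (array([308., 194.]), 0.52)]
side mark_cross [(array([340., 250.]), 0.55)]
side nipple [(array([356., 188.]), 0.55)]
side reducer [(array([329., 346.]), 0.67)]
side die_case [(array([236., 341.]), 0.61)]
1.2 0.0187
```

View images.

Run:
```python
from h import *
a=cv2.imread("pics/top0.png")[110:310,220:460];b=cv2.imread("pics/side0.png")[140:370,200:440]
cv2.imwrite("pics/topc.png",cv2.resize(a,None,fx=3.0,fy=3.0,interpolation=cv2.INTER_CUBIC))
cv2.imwrite("pics/sidec.png",cv2.resize(b,None,fx=2.5,fy=2.5,interpolation=cv2.INTER_CUBIC))
px=dict(ring=(316,220),sq=(331,175),bar=(350,232),cross=(364,185))
P={k:at_z("top",v,.126) for k,v in px.items()}
for k in P: print(k,P[k].round(4))
c=np.mean(list(P.values()),0);print("gb",c.round(4),"gate",at_z("top",(341,200),.13).round(4))
print("knob",tri([ray("top",(336,208)),ray("side",(307,195))]).round(4), at_z("top",(336,208),.212).round(4))
for n,p,z in(("nip",(255,168),.09),("red",(415,198),.05),("die",(414,265),.026)):print(n,at_z("top",p,z).round(3))
for c in("top","side"):print(c,ray(c,(320,200))[0].round(3))
```

```text
ring [0.5263 0.0103 0.126 ]
sq [ 0.6306 -0.0277  0.126 ]
bar [ 0.4963 -0.0678  0.126 ]
cross [ 0.605  -0.1041  0.126 ]
gb [ 0.5646 -0.0473  0.126 ] gate [ 0.571 -0.049  0.13 ]
knob [ 0.544  -0.0337  0.204 ] [ 0.5474 -0.0331  0.212 ]
nip [0.658 0.154 0.09 ]
red [ 0.577 -0.239  0.05 ]
die [ 0.41  -0.235  0.026]
top [0.479 0.015 1.267]
side [ 0.553 -0.573  0.691]
```

View pics/topc.png

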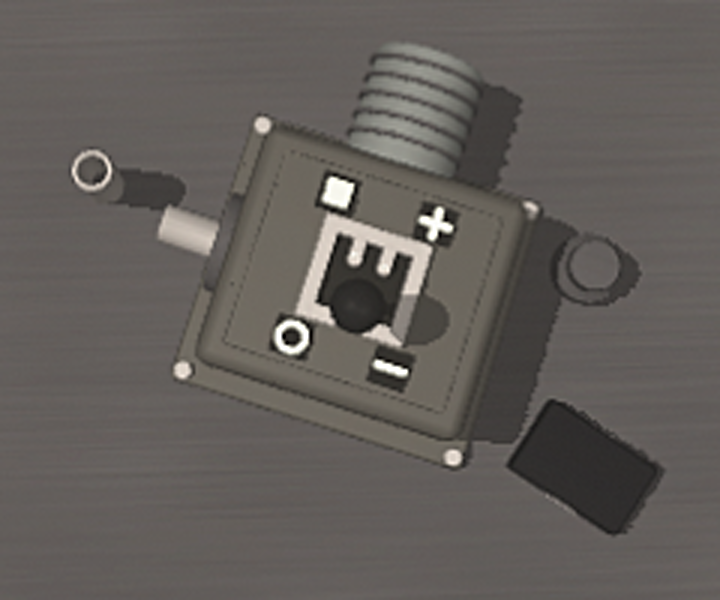

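View pics/sidec.png

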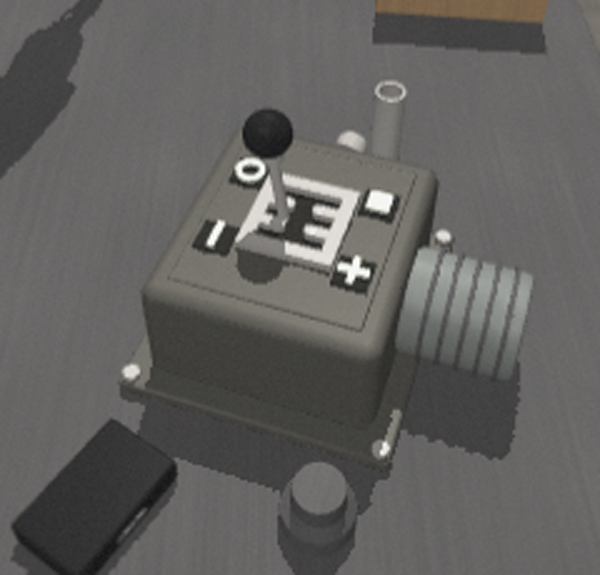

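The ring is at near-left, at gear box (-59, +40). It sits at crop pixel (292,338), which is about (317,223) in the full top image. The square is far-left, the cross far-right and the bar near-right. The ball, at top pixel (339,212), is in the near half of the middle lane. Next I'll fit the gear box pose and lever tilt from both views.

```bash
cat >> h.py <<'E'
from scipy.optimize import least_squares
def loc2w(p,L):
    c,s=np.cos(p[2]),np.sin(p[2]);L=np.atleast_2d(L)
    return np.c_[p[0]+c*L[:,0]-s*L[:,1],p[1]+s*L[:,0]+c*L[:,1],L[:,2]]
def w2loc(p,W):
    c,s=np.cos(p[2]),np.sin(p[2]);d=np.array(W)[:2]-p[:2];return np.array([c*d[0]+s*d[1],-s*d[0]+c*d[1],W[2]])
E
python3 - <<'E'
from h import *
L=np.array([[-59,40,127],[59,40,127],[-59,-40,127],[59,-40,127]])/1e3
t=np.array([(317.3,222.7),(332.3,174.3),(350,232.7),(365.3,185)]);s=np.array([(300,208.4),(351.6,221.2),(286.8,234.4),(341.2,248)])
f=lambda p,cs:np.concatenate([(proj(c,loc2w(p,L))-q).ravel() for c,q in cs])
for cs in([("top",t)],[("side",s)],[("top",t),("side",s)]):
    r=least_squares(f,[.567,-.048,-.34],args=(cs,),x_scale=[.01,.01,.1]);print(r.x.round(4),r.fun.round(1))
p=r.x
k=tri([ray("top",(339.3,211.7)),ray("side",(307.2,193.2))]);print("knob",k.round(4),w2loc(p,k).round(4))
np.save("gb.npy",p)
for yo in(0,np.pi/2,-np.pi/2,np.pi):
    a=p[2]+yo; q=[np.cos(a/2),np.sin(a/2),0,0]
    print(yo,[None if (j:=inverse_kinematics(loc2w(p,[*l,.19])[0],q)) is None else np.round(j,2) for l in((-.09,0),(0,-.05),(.04,.043))])
print(manip.get_eef_rot(),manip.get_clock())
E
```

```text
[ 0.5629 -0.0495 -0.335 ] [-0.1 -0.2  0.2  0.1  0.1  0.3 -0.2 -0.2]
[ 0.5658 -0.0501 -0.3324] [-0.1 -0.   0.2 -0.3 -0.6 -0.3  0.4  0.5]
[ 0.5645 -0.0497 -0.3338] [ 0.  -0.8  0.2 -0.6  0.2 -0.4 -0.1 -1.  -0.6 -0.1 -0.4 -0.4 -1.2 -0.4
 -0.3  0.4]
knob [ 0.54   -0.0398  0.2136] [-0.0265  0.0014  0.2136]
0 [array([-0.54,  0.29,  0.58,  2.02, -0.21,  0.89, -0.18]), array([-0.38,  0.45,  0.62,  1.83, -0.31,  0.96,  0.05]), array([-0.45,  0.55,  0.58,  1.67, -0.34,  1.02, -0.08])]
1.5707963267948966 [array([-0.35,  0.27,  0.36,  2.01, -0.12,  0.88,  1.31]), array([-0.24,  0.42,  0.43,  1.82, -0.21,  0.95,  1.52]), array([-0.25,  0.5 ,  0.29,  1.66, -0.16,  1.  ,  1.34])]
-1.5707963267948966 [array([-0.75,  0.35,  0.85,  2.03, -0.34,  0.91, -1.61]), array([-0.62,  0.58,  1.  ,  1.84, -0.57,  1.04, -1.29]), array([-0.57,  0.61,  0.78,  1.68, -0.48,  1.06, -1.54])]
3.141592653589793 [array([ 0.8 ,  0.47, -1.07,  1.95,  0.49,  1.01,  2.31]), array([ 0.86,  0.63, -1.07,  1.76,  0.61,  1.13,  2.39]), array([ 0.01,  0.5 , -0.07,  1.64,  0.04,  1.01,  2.74])]
[8.49117114e-01 5.28204624e-01 3.58312776e-05 8.63276326e-07] 1.2
```

```bash
cat >> h.py <<'E'
import os
if os.path.exists("gb.npy"):
    p=np.load("gb.npy"); Q=[np.cos(p[2]/2),np.sin(p[2]/2),0,0]
def go(x,y,z,vel=.15,f=None):
    r=manip.line_to(list(loc2w(p,[x,y,z])[0]),vel=vel,f_stop=f)
    print("at",w2loc(p,manip.get_tool_pos()).round(4),"stop",r,"F",np.round(manip.get_contact_force(),1),"t",round(manip.get_clock(),1));return r
def look(n):
    for c in("top","side"):
        im=eyes.read_camera(c);cv2.imwrite(f"pics/{c}{n}.png",im)
        r=finder.trace("knob_center",c);q=[(np.round(x["pixel"],1),round(x["confidence"],2)) for x in r[:2]];print(c,q)
    a=cv2.imread(f"pics/top{n}.png")[150:260,270:400];b=cv2.imread(f"pics/side{n}.png")[150:270,250:380]
    f=lambda m:cv2.resize(m,(390,360),interpolation=cv2.INTER_CUBIC)
    cv2.imwrite(f"pics/v{n}.png",np.hstack([f(a),f(b)]))
E
python3 - <<'E'
from h import *
eoat.set_gripper(0.0)
print(manip.get_grip_width(),manip.get_clock())
manip.move_to(list(loc2w(p,[-.1,0,.29])[0]),Q)
go(-.1,0,.19,.12)
print(np.round(manip.get_contact_force(),1))
go(-.042,0,.19,.05,15)
look(1)
E
```

```text
0.00014276284739623792 1.9667
at [-0.0995  0.0002  0.1906] stop False F [0.4 0.1 0.5] t 5.2
[0.4 0.1 0.5]
at [-0.0471  0.0002  0.1911] stop True F [-3.8  1.5  8.9] t 6.2
top []
side [(array([309.2, 196.4]), 0.61)]
```

View pics/v1.png

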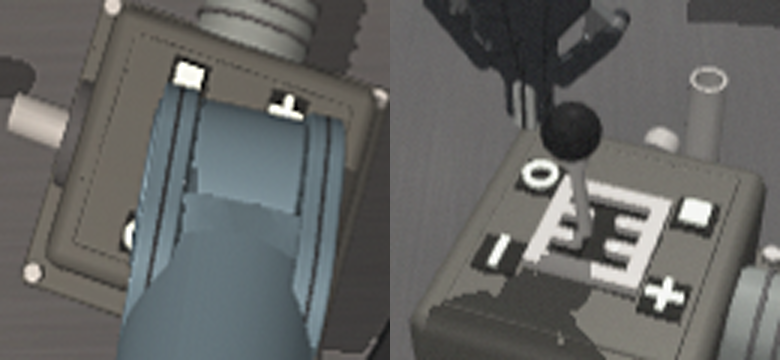

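```bash
cat >> h.py <<'E'
def tilt(cam,px,fore0=0,cross=None):
    g=lambda a:loc2w(p,[.185*np.sin(a[0])*1,.185*np.sin(a[1]),.03+.185*np.sqrt(max(0,1-np.sin(a[0])**2-np.sin(a[1])**2))])[0]
    h=(lambda a:(proj(cam,g(a))[0]-px)) if cross is None else (lambda a:(proj(cam,g([a[0],cross]))[0]-px))
    r=least_squares(h,[fore0,0] if cross is None else [fore0]);a=r.x if cross is None else [r.x[0],cross]
    print(cam,"tilt",np.round(a,3),"knob loc",w2loc(p,g(a)).round(4),"res",r.fun.round(1));return a
E
python3 - <<'E'
from h import *
tilt("side",(307.2,193.2));tilt("top",(339.3,211.7))
tilt("side",(310,192.7));tilt("side",(310,192.7),0,0)
print(w2loc(p,manip.get_tool_pos()),np.round(manip.get_contact_force(),1))
im=eyes.read_camera("wrist");cv2.imwrite("pics/w1.png",im)
E
```

```text
side tilt [-0.14   0.012] knob loc [-0.0259  0.0022  0.2132] res [-0.  0.]
top tilt [-0.148  0.006] knob loc [-0.0272  0.001   0.213 ] res [ 0. -0.]
side tilt [-0.114  0.026] knob loc [-0.021   0.0047  0.2137] res [0. 0.]
side tilt [-0.107  0.   ] knob loc [-0.0198 -0.      0.2139] res [-0.2  1.6]
[-0.04759903  0.0002256   0.19100733] [-3.1  0.5  8. ]
```

View pics/w1.png

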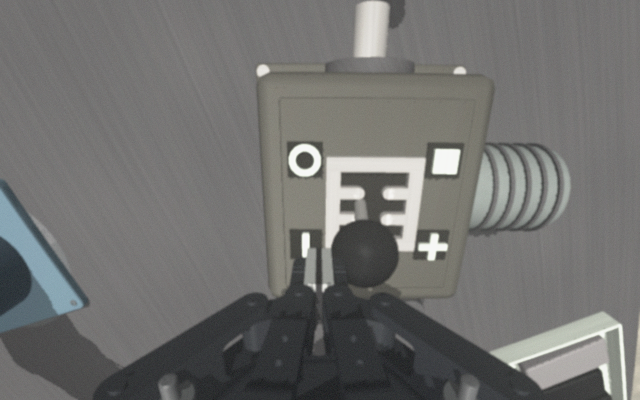

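The wrist view shows the thin closed pads touching the ball at (366,252), with the wider knuckle over its top. That explains the upward force, and it leaves the grasp point only about 27 mm from the ball centre. I'll back off, turn 90° so the 22 mm pad width does the pushing, and raise the tip.

```bash
cat >> h.py <<'E'
def turn(x,y,z,yo):
    a=p[2]+yo; manip.move_to(list(loc2w(p,[x,y,z])[0]),[np.cos(a/2),np.sin(a/2),0,0])
E
python3 - <<'E'
from h import *
Lr=np.array([[-59,40,127],[59,40,127],[59,-40,127]])/1e3;q=np.array([(305,160),(446,161),(433,247)])
print("wrist fit",(r:=least_squares(lambda x:(proj("wrist",loc2w(x,Lr))-q).ravel(),p,x_scale=[.01,.01,.1])).x.round(4),r.fun.round(1))
go(-.085,0,.19,.1)
turn(-.085,0,.203,np.pi/2)
go(-.06,0,.203,.1)
go(-.035,0,.203,.04,12)
look(2)
im=eyes.read_camera("wrist");cv2.imwrite("pics/w2.png",im)
b=cv2.imread("pics/side2.png")[150:270,250:380]
cv2.imwrite("pics/v2.png",np.hstack([cv2.resize(b,(390,360),interpolation=cv2.INTER_CUBIC),cv2.resize(im[:,100:500],(360,360))]))
E
```

```text
wrist fit [ 0.5651 -0.0479 -0.3381] [ 0.8  0.3 -0.4  0.3 -0.4 -0.8]
at [-0.0843  0.0002  0.1902] stop False F [-0.1 -0.4  0.2] t 6.9
at [-6.020e-02 -1.000e-04  2.027e-01] stop False F [-1.  -1.   0.3] t 8.6
at [-3.480e-02  2.000e-04  2.034e-01] stop False F [-2.2  0.3  5.4] t 9.4
top []
side [(array([309.5, 197.5]), 0.71)]
```

View pics/v2.png

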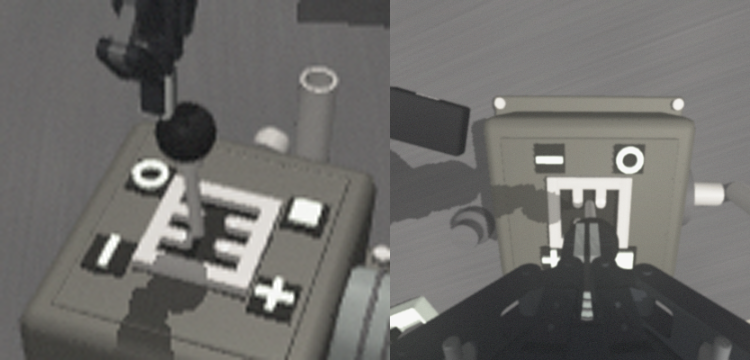

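Run:
```python
from h import *
t=np.array(manip.get_tool_pos());print(w2loc(p,t),(proj("side",t)-[250,150])*3,np.round(manip.get_contact_force(),1))
tilt("side",(312,193.7));tilt("side",(312,193.7),0,0)
for f in(-.14,-.1,-.05,0):print(f,(proj("side",loc2w(p,[.185*np.sin(f),0,.03+.185*np.cos(f)]))-[250,150])*3)
for f in(-.14,-.1,-.05,0):print("stalk@gate",f,(proj("side",loc2w(p,[.1*np.tan(f),0,.13]))-[250,150])*3)
```

```text
[-3.47897869e-02  1.30498304e-04  2.03462170e-01] [[157.9566489  139.63191333]] [-2.4  0.   5.1]
side tilt [-0.087  0.014] knob loc [-0.0161  0.0027  0.2143] res [0. 0.]
side tilt [-0.084  0.   ] knob loc [-0.0155  0.      0.2144] res [-0.2  0.9]
-0.14 [[170.54135329 131.70717731]]
-0.1 [[181.20841172 133.15634194]]
-0.05 [[194.69432734 135.47086964]]
0 [[208.30308401 138.34157052]]
stalk@gate -0.14 [[187.98851353 224.02310247]]
stalk@gate -0.1 [[193.48611893 225.3960603 ]]
stalk@gate -0.05 [[200.31624488 227.1019117 ]]
stalk@gate 0 [[207.1319818  228.80429455]]
```

Run:
```python
from h import *
b=cv2.imread("pics/side2.png");w=cv2.imread("pics/w2.png")
for z in(0,.0187,.03,.054):
    c=np.array(manip.get_tool_pos())+[0,0,z]; print(z,proj("side",c),proj("wrist",c))
b=b[135:225,270:345];w=w[200:400,220:420]
cv2.imwrite("pics/z2.png",np.hstack([cv2.resize(b,(480,576),interpolation=cv2.INTER_CUBIC),cv2.resize(w,(320,320)).repeat(1,0) if 0 else cv2.copyMakeBorder(cv2.resize(w,(320,320)),0,256,0,0,0)]))
```

```text
0 [[302.6522163  196.54397111]] [[318.53362266 240.57516356]]
0.0187 [[302.44297789 189.40333238]] [[318.54471629 254.33052037]]
0.03 [[302.31271312 184.96244873]] [[318.55258509 264.09452818]]
0.054 [[302.02593551 175.19833851]] [[318.57325246 289.7686243 ]]
```

View pics/z2.png

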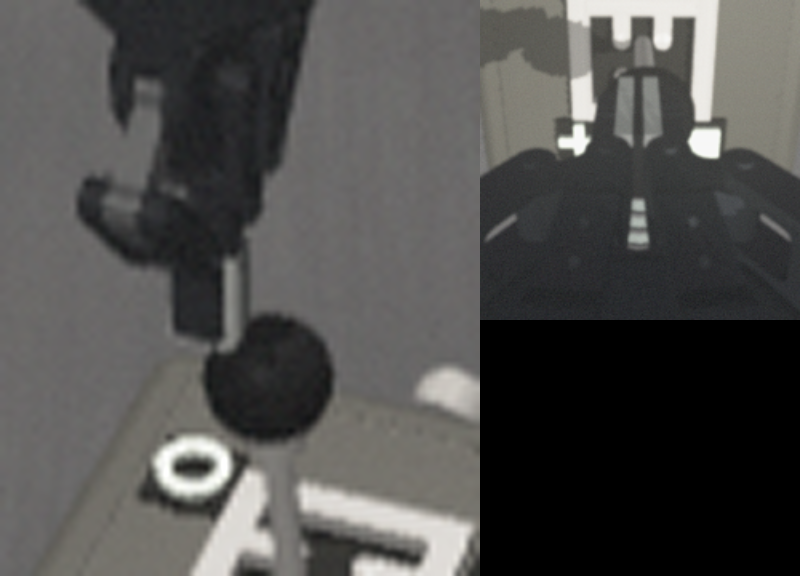

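Run:
```python
from h import *
t=w2loc(p,manip.get_tool_pos())
# side: corners A(-x,-y) B(+x,-y) C(+x,+y); wrist: tip corners on camera side
q=np.array([(297.3,186.6),(304.7,188.1),(307.5,189.7)])
def pts(v): dz,a,b=v;return loc2w(p,[[t[0]-a,t[1]-b,t[2]+dz],[t[0]+a,t[1]-b,t[2]+dz],[t[0]+a,t[1]+b,t[2]+dz]])
r=least_squares(lambda v:(proj("side",pts(v))-q).ravel(),[0,.011,.01],x_scale=.01);print(r.x.round(4),r.fun.round(1))
c=eyes.camera_model("wrist");o=ray("wrist",(320,200))[0];print("wristcam loc",w2loc(p,o),t)
for dz in(0,.01,.02):
  for s in(-1,1):print(dz,s,proj("wrist",loc2w(p,[t[0]+s*.011,t[1],t[2]+dz])))
```

```text
[0.0229 0.0086 0.0002] [ 0.9  0.3  1.9  0.7 -0.9 -1. ]
wristcam loc [-1.19861506e-01 -2.09355017e-05  3.74176518e-01] [-3.47897869e-02  1.30498304e-04  2.03462170e-01]
0 -1 [[318.55115158 225.55102854]]
0 1 [[318.51674653 255.01993648]]
0.01 -1 [[318.55788034 231.91824394]]
0.01 1 [[318.52142382 262.63603658]]
0.02 -1 [[318.5653655  239.00438176]]
0.02 1 [[318.52660127 271.07050101]]
```

Run:
```python
from h import *
im=eyes.read_camera("wrist")
names={"mark_ring":(-59,40,126),"mark_bar":(-59,-40,126)}
for n in("mark_ring","mark_bar","knob_center","mark_square","mark_cross"):
    print(n,[(np.round(x["pixel"],1),round(x["confidence"],2)) for x in finder.search_frame(n,"wrist")[:2]])
g=cv2.cvtColor(im,cv2.COLOR_BGR2GRAY);n,l,s,c=cv2.connectedComponentsWithStats((g>200).astype(np.uint8))
for i in range(1,n):
    if s[i,4]>30:print(s[i],c[i].round(1))
L=np.array([[-59,40,126],[-59,-40,126],[-41,43,130],[-41,-43,130]])/1e3
print("pred",proj("wrist",loc2w(p,L)).round(1).tolist())
print("pred if camera 20mm higher",proj("wrist",loc2w(p,L-[0,0,.02])).round(1).tolist())
print(manip.get_grip_width(),np.round(manip.get_qpos(),3))
```

```text
mark_ring [(array([365.6, 174.5]), 0.91)]
mark_bar [(array([276.8, 177.4]), 0.76), (array([332.3, 250. ]), 0.7)]
knob_center [(array([336.4, 251.8]), 0.91)]
mark_square [(array([360.6, 285.2]), 0.55)]
mark_cross [(array([277.2, 284.9]), 0.78), (array([365.1, 176.8]), 0.21)]
[217 109  11  12 106] [221.8 114.3]
[415 110  11  12 113] [420.  115.5]
[352 163  30  30 501] [366.3 177.6]
[262 174  30   8 234] [276.6 177.5]
[ 275  197   94   78 2319] [333.3 218.2]
[439 206  32  21 581] [453.8 216.2]
[513 227  28  26 174] [526.4 238.9]
[277 246  15  29 337] [283.7 261.3]
[269 278  19  19 191] [279.3 287.2]
[351 281  19  18 294] [360.7 288.8]
[ 584  316   56   60 1263] [618.4 347. ]
[514 338  54  37 987] [539.  356.2]
[   0  342  140   58 1873] [ 74.5 368.3]
pred [[362.5, 178.0], [274.2, 178.0], [365.4, 198.3], [271.3, 198.2]]
pred if camera 20mm higher [[359.5, 173.1], [277.3, 173.0], [362.2, 192.0], [274.5, 192.0]]
-0.00012012785269073471 [-0.245  0.344  0.29   1.863 -0.119  0.951  1.335]
```

Run:
```python
from h import *
go(-.09,0,.2034,.15)
print(manip.get_eef_rot(), manip.get_grip_width())
b=eyes.read_camera("side");w=eyes.read_camera("wrist")
cv2.imwrite("pics/side3.png",b);cv2.imwrite("pics/w3.png",w)
t=np.array(manip.get_tool_pos());
for c in("side","wrist"):print(c,proj(c,[t,t+[0,0,.0187],t+[0,0,.0727]]).round(1).tolist())
print("knob pred",proj("side",loc2w(p,[-.0158,0,.2144])))
x,y=proj("side",t)[0];cv2.circle(b,(int(round(x)),int(round(y))),0,(0,0,255),-1)
x,y=proj("wrist",t)[0];cv2.circle(w,(int(round(x)),int(round(y))),1,(0,0,255),-1)
cv2.imwrite("pics/z3.png",np.hstack([cv2.resize(b[120:220,255:335],(400,500),interpolation=cv2.INTER_CUBIC),cv2.resize(w[150:350,240:400],(400,500),interpolation=cv2.INTER_CUBIC)]))
```

```text
at [-8.890e-02  2.000e-04  2.038e-01] stop False F [ 0.1 -0.8 -0. ] t 10.5
[8.14706380e-01 5.79873149e-01 6.37937119e-04 4.88775129e-04] 0.00019067960309765664
side [[277.4, 190.6], [276.8, 183.5], [274.7, 161.4]]
wrist [[318.6, 240.6], [318.6, 254.4], [318.6, 316.6]]
knob pred [[311.7002034  194.56078763]]
```

View pics/z3.png

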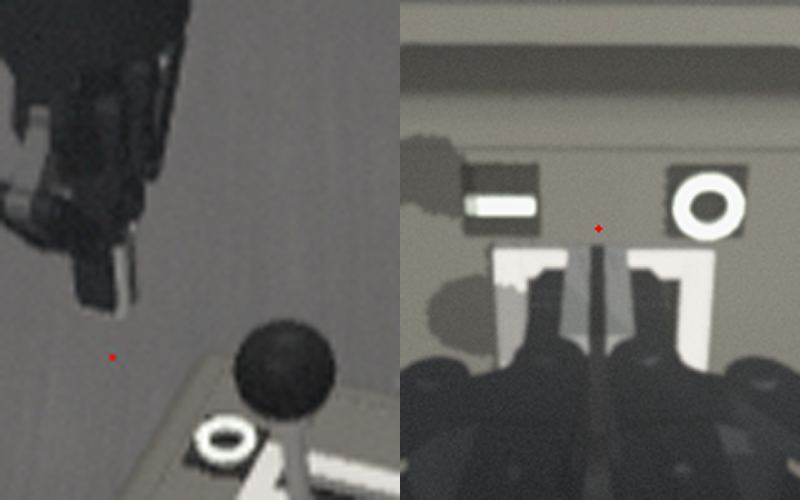

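Both cameras show the real fingertips about 22 mm above the reported TCP (side: tips at row 182, TCP projected at row 190.6). So the tips were riding on top of the ball. I'll command the TCP about 23 mm lower and push at the ball's equator.

```bash
cat >> h.py <<'E'
def ballpx(cam="side"):
    im=eyes.read_camera(cam);g=cv2.cvtColor(im,cv2.COLOR_BGR2GRAY)
    c=[x for x in finder.trace("knob_center",cam) if x["confidence"]>.4]
    if not c: print(cam,"none");return im,None
    m=c[0]["region"].astype(np.uint8)
    m=cv2.morphologyEx(m,cv2.MORPH_OPEN,cv2.getStructuringElement(cv2.MORPH_ELLIPSE,(9,9)))
    (x,y),r=cv2.minEnclosingCircle(np.argwhere(m)[:,::-1].astype(np.float32));print(cam,"ball px",round(x,1),round(y,1),"r",round(r,1),c[0]["confidence"]);return im,(x,y)
E
python3 - <<'E'
from h import *
im,q=ballpx(); 
if q: tilt("side",q)
go(-.09,0,.181,.15)
go(-.062,0,.181,.1,12)
go(-.035,0,.181,.03,12)
im,q=ballpx()
if q: tilt("side",q)
cv2.imwrite("pics/z4.png",cv2.resize(im[140:240,260:380],(720,600),interpolation=cv2.INTER_CUBIC))
E
```

```text
side ball px 312.0 196.5 r 12.5 0.76
side tilt [-0.072 -0.028] knob loc [-0.0134 -0.0051  0.2144] res [0. 0.]
at [-0.0904 -0.0004  0.1805] stop False F [0.  0.3 0.5] t 11.0
at [-6.190e-02 -1.000e-04  1.813e-01] stop False F [0.9 1.2 0.1] t 11.4
at [-0.0352  0.      0.1809] stop False F [-3.1  1.2  1.5] t 12.5
side ball px 317.5 196.5 r 11.6 0.84
side tilt [-0.017 -0.011] knob loc [-0.0032 -0.0021  0.215 ] res [-0.  0.]
```

View pics/z4.png

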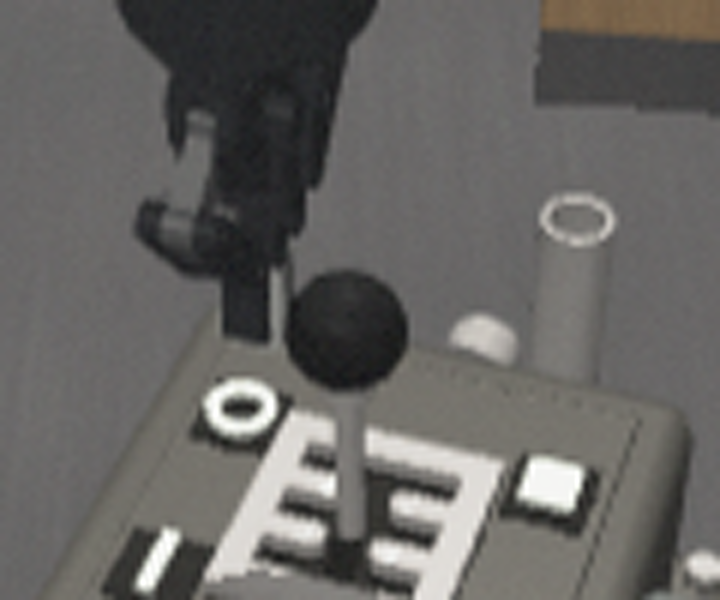

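The ball is at (318,195) and the stalk base at (318,230), so the contact is now clean and horizontal with fore at about -0.02. I'll nudge it 3 mm more, then go round to the -y side and push along the cross channel.

Run:
```python
from h import *
go(-.0318,0,.181,.02,12)
ballpx()
go(-.08,0,.181,.15)
turn(-.06,-.08,.181,0)
go(0,-.08,.181,.15)
go(0,-.055,.181,.1,12)
go(0,.0,.181,.04,12)
im,q=ballpx(); tilt("side",q)
go(0,.012,.181,.03,12)
im,q=ballpx(); tilt("side",q)
cv2.imwrite("pics/z5.png",cv2.resize(im[140:240,260:380],(720,600),interpolation=cv2.INTER_CUBIC))
```

```text
at [-0.0316  0.      0.181 ] stop False F [-1.5  2.1  1.9] t 12.9
side ball px 318.8 197.4 r 11.6 0.61
at [-7.880e-02  1.000e-04  1.815e-01] stop False F [ 0.5 -0.2 -0. ] t 13.4
at [-0.0008 -0.0802  0.1806] stop False F [-0.1  0.2 -0.6] t 15.1
at [-0.0005 -0.0545  0.181 ] stop False F [-0.7 -0.9  0.3] t 15.5
at [-0.     -0.0002  0.181 ] stop False F [-0.5 -1.9  0.8] t 17.1
side ball px 0.0 0.0 r 0.0 0.51
side tilt [-0.999  0.069] knob loc [-0.1556  0.0128  0.1293] res [253.9 205.8]
at [-1.000e-04  1.250e-02  1.809e-01] stop False F [-0.4 -1.  -0.4] t 17.7
side ball px 0.0 0.0 r 0.0 0.47
side tilt [-0.999  0.069] knob loc [-0.1556  0.0128  0.1293] res [253.9 205.8]
```

View pics/z5.png

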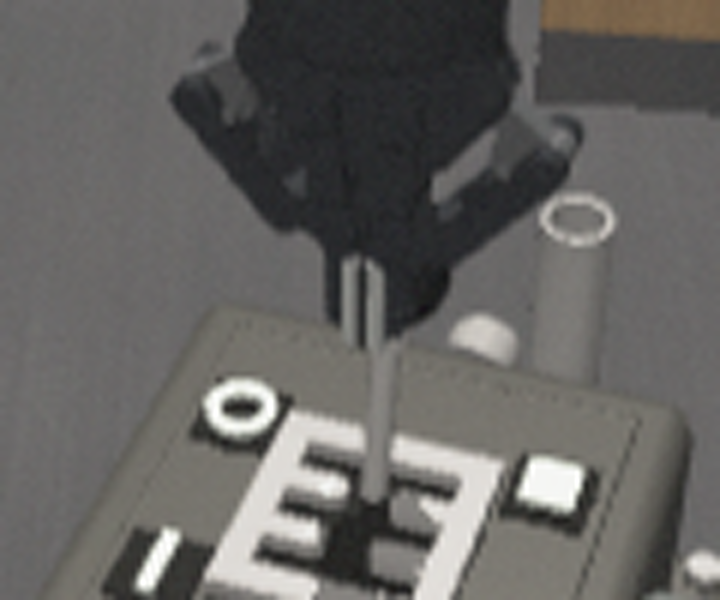

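Run:
```python
from h import *
for cr in(.2,.22,.235,.25):
    k=loc2w(p,[0,.185*np.sin(cr),.03+.185*np.cos(cr)])[0];s=loc2w(p,[0,.1*np.tan(cr),.13])[0]
    print(cr,"ball",((proj("side",k)-[260,140])*6).round(0),"base",((proj("side",s)-[260,140])*6).round(0))
print("mid base",((proj("side",loc2w(p,[0,0,.13]))-[260,140])*6).round())
im=eyes.read_camera("wrist");cv2.imwrite("pics/w5.png",im)
for n in("knob_center","mark_ring","mark_square"):print(n,[(np.round(x["pixel"],1),round(x["confidence"],2)) for x in finder.search_frame(n,"wrist")[:2]])
print(proj("wrist",loc2w(p,[[0,.043,.21],[-.059,.04,.126],[.059,.04,.126]])).round(1))
```

```text
0.2 ball [[391. 275.]] base [[372. 478.]]
0.22 ball [[394. 270.]] base [[374. 474.]]
0.235 ball [[397. 267.]] base [[376. 471.]]
0.25 ball [[399. 263.]] base [[377. 468.]]
mid base [[354. 518.]]
knob_center [(array([316.3, 216.5]), 0.61)]
mark_ring [(array([245.2, 174.8]), 0.88)]
mark_square [(array([387.6, 176.1]), 0.63)]
[[319.4 211.8]
 [247.8 179.2]
 [390.5 179.3]]
```

View pics/w5.png

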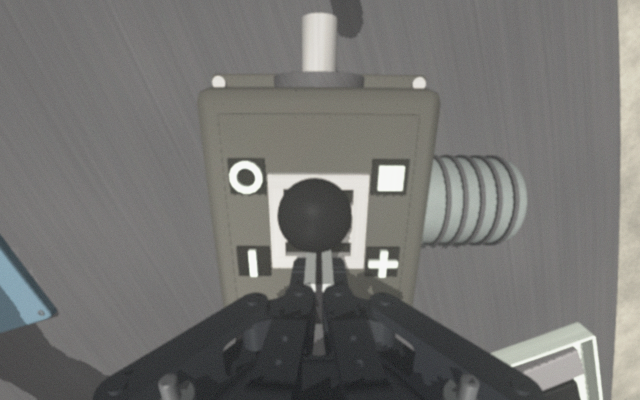

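Run:
```python
from h import *
go(0,.0148,.181,.02,12)
go(0,-.04,.181,.15)
go(.08,-.04,.181,.2)
turn(.08,.02,.181,np.pi/2)
go(.08,.043,.181,.15)
go(.04,.043,.181,.1,10)
r=go(-.004,.043,.178,.04,12)
if not r: go(-.016,.043,.176,.02,12)
im=eyes.read_camera("side");w=eyes.read_camera("wrist")
cv2.imwrite("pics/z6.png",np.hstack([cv2.resize(im[140:240,260:360],(400,400),interpolation=cv2.INTER_CUBIC),cv2.resize(w[100:350,200:450],(400,400))]))
print([(np.round(x["pixel"],1),round(x["confidence"],2)) for x in finder.search_frame("knob_center","wrist")[:2]])
print(proj("wrist",loc2w(p,[[-.043,.043,.205],[-.059,.04,.126],[-.059,-.04,.126]])).round(1))
```

```text
at [-0.      0.0146  0.1809] stop False F [-0.5 -1.6 -1.4] t 18.3
at [ 0.0002 -0.039   0.1812] stop False F [0.9 0.1 0. ] t 18.8
at [ 0.0794 -0.0389  0.1804] stop False F [ 0.2  0.8 -0.5] t 19.4
at [0.0795 0.0443 0.1808] stop False F [-0.6 -0.4 -0.2] t 20.8
at [0.0406 0.0425 0.1813] stop False F [-0.1 -0.3 -0. ] t 21.4
at [-0.0041  0.0429  0.1778] stop False F [ 2.3 -0.7  1.8] t 22.6
at [-0.0135  0.0428  0.1768] stop False F [ 8.5 -3.2  0.5] t 23.4
[(array([318.9, 218.4]), 0.74)]
[[318.9 215.3]
 [315.  159.5]
 [214.2 159.6]]
```

View pics/z6.png

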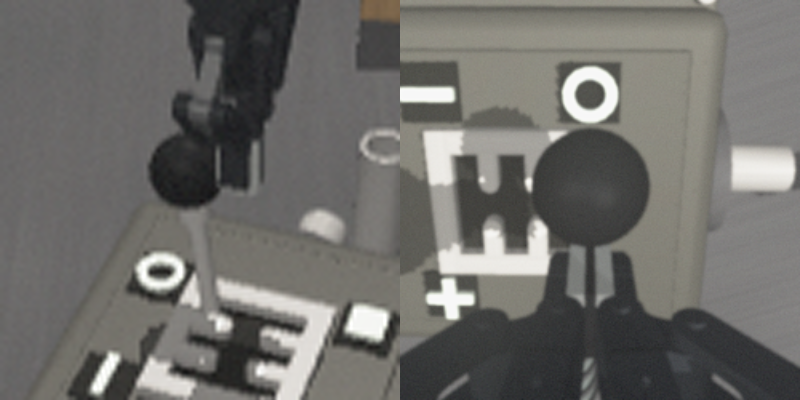

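Run:
```python
from h import *
go(.08,.043,.178,.1)
go(.12,.043,.30,.2)
a=p[2]; manip.move_to([.35,.45,.32],[np.cos(a/2),np.sin(a/2),0,0])
print(np.round(manip.get_contact_force(),1),manip.get_clock())
for c in("top","side"):
    im,q=ballpx(c)
    if q: tilt(c,q)
    cv2.imwrite(f"pics/{c}7.png",im)
P=tri([ray("top",(0,0)),ray("side",(0,0))]) if 0 else None
for n,z in(("nipple",.09),("reducer",.05),("die_case",.026)):
    r=finder.search_frame(n,"top");print(n,[(x["pixel"],x["confidence"]) for x in r[:1]])
print("pred home",proj("top",loc2w(p,[-.043,.043,.2055])),proj("side",loc2w(p,[-.043,.043,.2055])))
a=cv2.imread("pics/top7.png")[110:310,230:450];b=cv2.imread("pics/side7.png")[140:240,260:370]
cv2.imwrite("pics/z7.png",np.hstack([cv2.resize(x,(400,364),interpolation=cv2.INTER_CUBIC) for x in(a,b)]))
```

```text
at [0.0791 0.0431 0.1777] stop False F [ 0.4 -0.4  0. ] t 24.7
at [0.1189 0.043  0.2987] stop False F [ 0.3 -0.2 -0.3] t 25.4
[-1.  -0.1  1. ] 27.6667
top ball px 320.5 213.0 r 10.0 0.65
top tilt [-0.227  0.211] knob loc [-0.0417  0.0387  0.206 ] res [-0.  0.]
side ball px 307.0 184.5 r 11.5 0.92
side tilt [-0.202  0.173] knob loc [-0.037   0.0319  0.2084] res [0. 0.]
nipple [([253.6, 168.0], 0.74)]
reducer [([414.2, 197.6], 0.76)]
die_case [([411.4, 263.7], 0.76)]
pred home [[318.42528923 213.00800455]] [[306.12178193 181.64533363]]
```

View pics/z7.png

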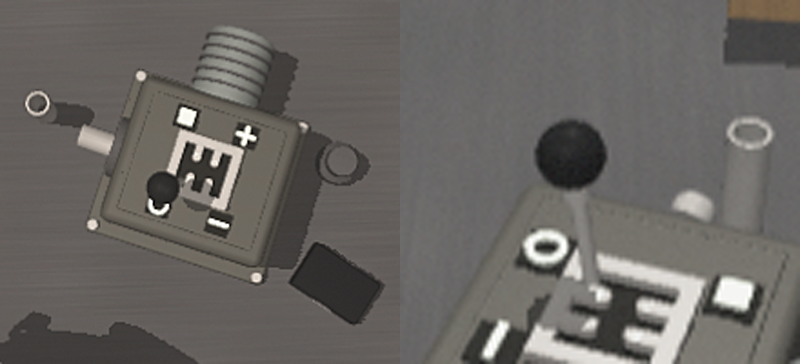

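Run:
```python
from h import *
tilt("top",(319.7,212.9));tilt("side",(307,182.3))
print(w2loc(p,tri([ray("top",(319.7,212.9)),ray("side",(307,182.3))])))
job.hand_in();print(manip.get_clock())
```

```text
top tilt [-0.229  0.22 ] knob loc [-0.0419  0.0404  0.2056] res [ 0. -0.]
side tilt [-0.221  0.226] knob loc [-0.0405  0.0414  0.2057] res [0. 0.]
[-0.04118183  0.04077524  0.20591737]
the job is handed in; nothing more can be done
the job is handed in; nothing more can be done
```

The lever is in the near-left slot marked with the ring, and the job is handed in at about 28 s on the robot's clock. With the fingers closed, I pushed the ball forward into the cross channel, then left along it, then back toward the robot until it met the slot's end at about 9 N.

- **Lever position:** The final top and side views, using ball positions I read from the pictures, put the fore tilt at about -0.22 to -0.23 and the cross tilt at about +0.22. The ball centre is near gear box (-41, +41) mm, roughly 18 mm from the ring mark. Both tilts should be past the 0.20 rad limit, by about 4 mm at the ball.
- **Loose parts:** In the top view they are within about 3 pixels (roughly 7 mm) of where they started. The arm was clear of everything.

**Checks that disagreed:**
- **Fingertips:** Pictures from the side and wrist cameras showed the real fingertips about 22 mm above the reported TCP. My first two pushes therefore rode on top of the ball with light upward forces of 5–9 N. I corrected the height before moving the lever out of its lane.
- **Grasp distance:** In the second of those pushes, the grasp point worked out from the reported TCP was only about 20 mm from the ball centre, inside the 25 mm limit. Allowing for the 22 mm offset it was about 35 mm. I could not tell which of these the judge uses.
- **Automatic ball fit:** The ball outline found automatically in the final side view gave lower tilts, -0.20 and 0.17. That outline included some of the stalk, so I used the ball positions read from the pictures instead.

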